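# Push the V-block home into the corner stop

### The arm

A 6-joint arm with a two-finger parallel gripper is mounted at the origin on a cart in front of the work surface, level with it; the furniture and walls round the work are solid. World frame = base frame: x ahead of the robot, y to its left, z up, the work surface at z = 0. Lengths are in mm, angles in rad, forces in N, time in s.
With the tool pointing down it reaches from about 350 to 875 mm from the base axis. Payload 4.2 kg.
Tool frame: the origin (TCP) lies at the very end of the fingers, on their centre line; the grasp point (between the pads) lies 19 mm behind it; z points along the fingers, y is the line along which they close (so a half turn about z gives the same grasp; the last joint's range is limited). The gripper opens to 85 mm and grips with 20 to 120 N. Pads are 22 mm wide; open, the fingers measure 114 mm over their backs; the gripper's body (76 mm by 85 mm) begins 54 mm behind the grasp point. The pads swing forward as they close: fully open they stand 13 mm farther back than shut.
Start: joints at [-0.946, 0.385, 0.008, 0, -1.194, -0.259], TCP at [223.574, -583.621, 231.312] pointing down, gripper open.
Joint ranges: [-3.14, 3.14], [-1.21, 2.06], [-1.07, 1.41], [-3.16, 2.05], [-2.99, -0.16], [-3.1, 3.1]. Speed limits (rad/s): [2.79, 2.79, 3.14, 3.14, 3.14, 3.14].

### API

Orientations are given as a unit quaternion [x, y, z, w].
In Python, from bench import arm gives the robot as it stands. The module is installed in compiled form; this text tells all that it offers.
- The arm moves only by the tool drive_tool, never from a script. Its argument "targets" is a list of rows, each a list of 5 numbers: the closure, from -1 (fully open) to 1 (shut), then the shift along the tool's x, y, z in mm, then the turn about the tool's z in degrees. In form: [[grip, tx, ty, tz, roll], ...]. A call has 1 to 12 rows; each row is the pose to reach, as a shift and turn from the pose commanded when the call began, along the tool's axes at that moment; what a row does not reach only later rows make up. A row lasts 1/10 s, in which the tool goes at most 50 mm and 8.59 degrees, less where a joint would pass 70% of its speed; a pose out of reach is approached as far as the arm can. A call with a gripper value outside its range is refused whole. The fingers move at their own pace and stop on an object; the grip force is fixed at half the most. Time passes only in rows, so rows that repeat a pose let the fingers close. It gives the time, the measured TCP pose, the force, the opening and the grip force at its end, in the units of the state.
- arm.read_state(): the state, without advancing time (a new reading comes with each control period).
- arm.get_image(name): name is "scene" or "top" or "wrist"; returns the picture (480x640x3 uint8, blue, green, red); there is no depth.
- arm.camera_params(name): a dict with "fov_y" (degrees; the focal length in pixels is half the picture's height over the tangent of half this angle, whatever the lens; pixels are square), "cx", "cy" (the principal point, pixels), "D" ([k1, k2, p1, p2, k3] as OpenCV has them; the pictures are not rectified), "rvec" (rotation vector, rad) and "tvec" (3), from world to camera coordinates, as OpenCV has them; the wrist camera has in their place "tool_from_camera" (4x4, takes a point from camera to tool coordinates, whose origin is the TCP and whose axes are the flange's). Camera axes: x right, y down, z forward; pixel columns grow to the right and rows downward; lengths in mm; the calibration is good to about 2 mm. A picture is of the moment at which its call begins: read the wrist's pose just before it. camera_params takes no time and is no camera call.
- arm.job_done(): hands the job in; it is judged then, once.
The state is a dict: "clock": time; "joints": joint angles; "joint_vel": joint speeds; "joint_efforts": joint torques, N m; "position": TCP position; "ee_rot": TCP orientation; "contact_force": force on the tool from outside, world axes, zero at the start; "wrist_torque": the same for the moment, N m; "gripper_width": finger opening in mm; "grasp_force": force on a finger pad.
Only numpy, scipy, OpenCV 4.12 (cv2) and the standard library are available. Lean on these libraries where they do the work, as an engineer would, in place of code of your own. Each camera call takes 0.05 s, during which the arm holds its last target. There are 200 camera calls.

### The job

Without picking it up, push the steel V-block gently along the table with the fingertips into the inside corner of the corner stop, until it sits flush against both the long aluminium rail and the short blue stop, with its V-groove running square to the long rail. It stays flat on the table all the way; leave the pin, flange, brackets and parts dish where they are, and finish with the gripper clear.

Things in the scene. Friction and masses are not known exactly. Their poses are not given: they have to be found in the camera images.
- v_block: Loose ground-steel V-block, 45 (x) x 48 (y) x 36 (z) mm, about 0.33 kg (varies). Origin at the centre of its underside, z up; the V-groove in its top runs along its x. Its four upright sides are flat. It starts on the table, centimetres off the rail and the short stop, turned at most 0.45 rad from square, the groove pointing roughly at the long rail.
- corner_stop: Fixed L-shaped stop; place and yaw vary. Origin at the inside corner at table height, z up. Long aluminium rail: contact face x = 0, from y = -180 to +5 mm, 20 mm thick on the +x side (far from the robot). Short blue stop: contact face y = 0, from x = -68 to -6 mm, 20 mm thick on the +y side. Both 20 mm high, screw heads to 26 mm. The block belongs at x < 0, y < 0.
- home (a point): Point on the table, fixed to the corner stop, where the V-block's origin lies when it is home: x = -22.5, y = -24 mm in the stop's frame. Axes as the stop's; the block's x axis lies along its x.
- locating_pin: Bystander: loose upright steel locating pin, 21 mm collar, 42 mm high, standing beyond the short stop. Origin at the centre of its underside.
- flange: Bystander: loose turned flange ring, 60 mm across, 14 mm high, lying in front of the short stop on the robot's side. Origin at the centre of its underside.
- angle_bracket: Bystander: loose stamped L bracket, 22 x 34 x 28 mm, on the left of the table. Origin at the centre of its underside.
- channel_bracket: Bystander: loose stamped U bracket, 26 x 36 x 22 mm, on the left of the table. Origin at the centre of its underside.
- parts_dish: Bystander: loose steel dish with weld nuts, 95 mm across, 28 mm high, on the right of the table. Origin at the centre of its underside.
Things that resemble listed ones, but are neither listed nor needed, are in the scene too. Several things look just like the v_block: the one meant starts nearest to the robot's base.

How it is judged:
By the outcome, as a careful person would: the job done as asked, in the order asked, and still so for the second after the job is handed in, with the robot touching nothing.
It also fails if it takes over 42 s, if anything falls off the work surface, if the arm or the gripper's body presses on something with over 40 N, if the wrist force passes 120 N, or if a joint passes its speed limit or range.

## Working session

There is one attempt and no reset: what is moved stays moved. The work goes in short steps, Python scripts to look and compute and a tool call to move; the robot and the scene stay as the last step left them, time stands still between calls to the robot, and variables do not carry over. Pictures are saved under pics/ and viewed, at most 10 in all, crops included, and the job is handed in when it is done.

Besides the shell and the picture viewer there is one more tool, called after "Call:" as name([rows], argument=value, ...), one row to a line, values as JSON. drive_tool: Moves the arm, as the interface text tells. Its arguments: {"type":"object","properties":{"targets":{"type":"array","items":{"type":"array","items":{"type":"number"}}}},"required":["targets"]}

```bash
mkdir -p pics; cat > h.py <<'E'
import numpy as np, cv2
from scipy.spatial.transform import Rotation as R
from bench import arm
def K(p):
    f=240/np.tan(np.radians(p["fov_y"])/2); return np.array([[f,0,p["cx"]],[0,f,p["cy"]],[0,0,1.]])
def ext(name,p,st=None):
    if "rvec" in p:
        Rm=cv2.Rodrigues(np.array(p["rvec"],float))[0]; t=np.array(p["tvec"],float).ravel(); return Rm.T,-Rm.T@t
    T=np.array(p["tool_from_camera"]); Rt=R.from_quat(st["ee_rot"]).as_matrix()
    return Rt@T[:3,:3], Rt@T[:3,3]+np.array(st["position"])
def px2w(name,uv,z,st=None):
    p=arm.camera_params(name); A,c=ext(name,p,st)
    u=cv2.undistortPoints(np.array(uv,float).reshape(-1,1,2),K(p),np.array(p["D"],float)).reshape(-1,2)
    d=np.c_[u,np.ones(len(u))]@A.T; return c+d*((z-c[2])/d[:,2])[:,None]
def w2px(name,P,st=None):
    p=arm.camera_params(name); A,c=ext(name,p,st); Rm=A.T
    return cv2.projectPoints(np.array(P,float).reshape(-1,1,3),cv2.Rodrigues(Rm)[0],-Rm@c,K(p),np.array(p["D"],float))[0].reshape(-1,2)
E
python3 - <<'E'
from h import *
s=arm.read_state(); print(s)
for n in("scene","top"):
    cv2.imwrite(f"pics/{n}0.png",arm.get_image(n)); p=arm.camera_params(n); print(n,p,ext(n,p)[1])
print(arm.camera_params("wrist"))
E
```

```text
{'clock': 0.0, 'joints': array([-9.46361103e-01,  3.85570318e-01,  6.60249696e-03, -5.03820494e-04,
       -1.19399742e+00, -2.58602653e-01]), 'joint_vel': array([ 0.00067578, -0.00082509, -0.00096672, -0.00092766, -0.00045349,
        0.00082848]), 'joint_efforts': array([-2.72786474e-04, -3.92285585e+01,  1.88405585e+01,  4.18615177e+00,
       -4.57133632e-03,  4.70173276e-06]), 'position': array([ 223.38501373, -583.07983735,  230.20343435]), 'ee_rot': array([-1.81806471e-01,  9.83333705e-01,  1.08051339e-03, -2.51719243e-04]), 'contact_force': array([-0.7347859 , -0.0227838 , -0.11025087]), 'wrist_torque': array([ 0.03390722,  0.00681417, -0.01035797]), 'grasp_force': 0.0, 'gripper_width': 85.5107300613594}
scene {'fov_y': 48.08959703252928, 'cx': 310.4997026321915, 'cy': 240.68943664437919, 'D': array([-0.11269898,  0.        ,  0.        ,  0.        ,  0.        ]), 'rvec': array([ 0.89489121, -2.64994043,  0.90763534]), 'tvec': array([445.32327701, 302.25743633, 925.78063786])} [161.40958611 533.00787135 914.65388146]
top {'fov_y': 50.49394880090545, 'cx': 322.18604485715144, 'cy': 242.40249232846185, 'D': array([-0.03257612,  0.        ,  0.        ,  0.        ,  0.        ]), 'rvec': array([ 2.18751998, -2.18861425,  0.08780459]), 'tvec': array([ -18.53875735,  534.0086898 , 1209.0755365 ])} [ 444.87776126   -9.43887265 1244.73583723]
{'fov_y': 68.54498881192542, 'cx': 327.6267520915601, 'cy': 235.7836461671345, 'D': array([-0.03234995,  0.        ,  0.        ,  0.        ,  0.        ]), 'tool_from_camera': array([[ 6.16204768e-04, -9.61026763e-01, -2.76454664e-01,
         7.03770212e+01],
       [ 9.99999749e-01,  4.95850361e-04,  5.05251543e-04,
        -1.33653091e+00],
       [-3.48480110e-04, -2.76454906e-01,  9.61026828e-01,
        -1.41943316e+02],
       [ 0.00000000e+00,  0.00000000e+00,  0.00000000e+00,
         1.00000000e+00]])}
```

View pics/top0.png

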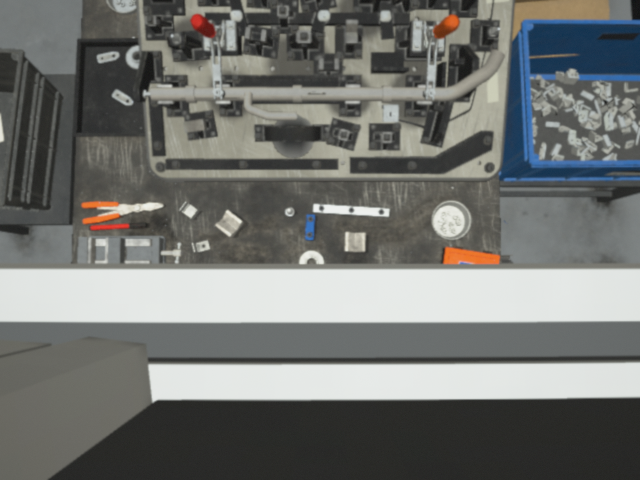

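View pics/scene0.png

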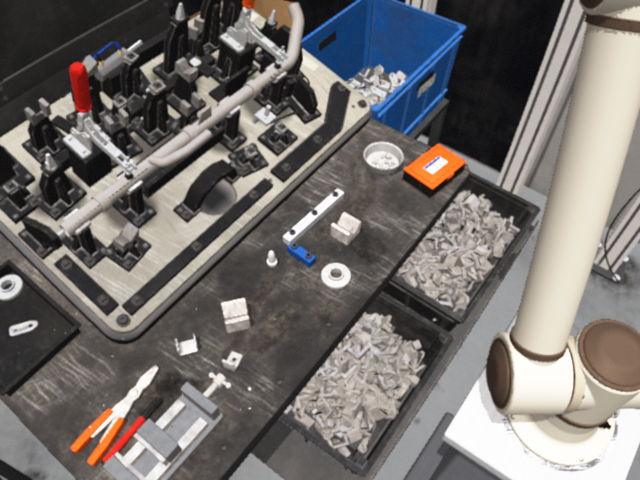

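The top view shows the rail at (313–389, 206–215), the blue stop at (310, 227), the V-block at (355, 241), the flange at (312, 258) and the pin at (289, 211). A lookalike block sits at (229, 222). Next I'll zoom in and measure.

```bash
python3 - <<'E'
from h import *
t=cv2.imread("pics/top0.png"); s=cv2.imread("pics/scene0.png")
a=cv2.resize(t[195:275,280:400],(780,520),interpolation=cv2.INTER_CUBIC)
b=cv2.resize(s[180:300,255:375],(600,600),interpolation=cv2.INTER_CUBIC)
cv2.imwrite("pics/a.png",a);cv2.imwrite("pics/b.png",b)
print(px2w("top",[(355,241),(229,222)],36))
print("rail ends",px2w("top",[(313,210),(389,212)],20))
print("pin,flange,dish",px2w("top",[(289,211),(312,258),(451,221)],14))
hsv=cv2.cvtColor(t,cv2.COLOR_BGR2HSV)
m=cv2.inRange(hsv,(100,120,40),(125,255,255)); m[:,:290]=0;m[:,340:]=0;m[:195]=0;m[275:]=0
r=cv2.minAreaRect(cv2.findNonZero(m));bp=cv2.boxPoints(r);print("blue px",r,px2w("top",bp,20))
m=cv2.inRange(hsv,(0,0,150),(180,60,255)); m[:,300:][:, :0]=0
q=np.zeros_like(m);q[198:222,308:395]=m[198:222,308:395]
r=cv2.minAreaRect(cv2.findNonZero(q));bp=cv2.boxPoints(r);print("rail",r,px2w("top",bp,20))
E
```

```text
[[536.13066474 -96.89007249  36.        ]
 [581.69055878 203.79071809  36.        ]]
rail ends [[ 612.71989397    3.40569755   20.        ]
 [ 607.92066265 -181.05338132   20.        ]]
pin,flange,dish [[ 611.08341652   61.90464219   14.        ]
 [ 496.57203195    5.82275133   14.        ]
 [ 586.73196016 -333.47565605   14.        ]]
blue px ((309.8524475097656, 226.6229705810547), (8.691431045532227, 25.350006103515625), 5.19442892074585) [[542.56090724  24.17568787  20.        ]
 [603.91410775  18.72904515  20.        ]
 [601.9971576   -2.23969994  20.        ]
 [540.65192152   3.28522541  20.        ]]
rail ((350.8682556152344, 209.67384338378906), (76.28426361083984, 9.16500186920166), 3.468229293823242) [[ 607.98142032    4.5689289    20.        ]
 [ 630.34429301    3.23890845   20.        ]
 [ 619.15919323 -181.70556214   20.        ]
 [ 596.78971715 -180.11478166   20.        ]]
```

View pics/a.png

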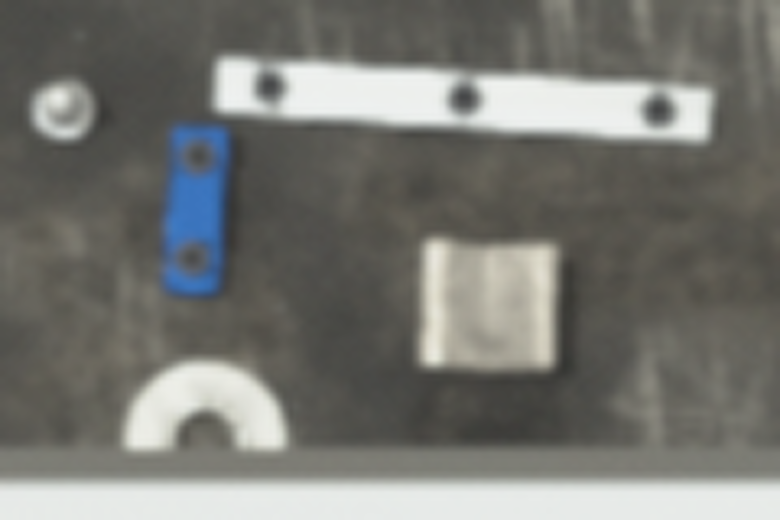

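View pics/b.png

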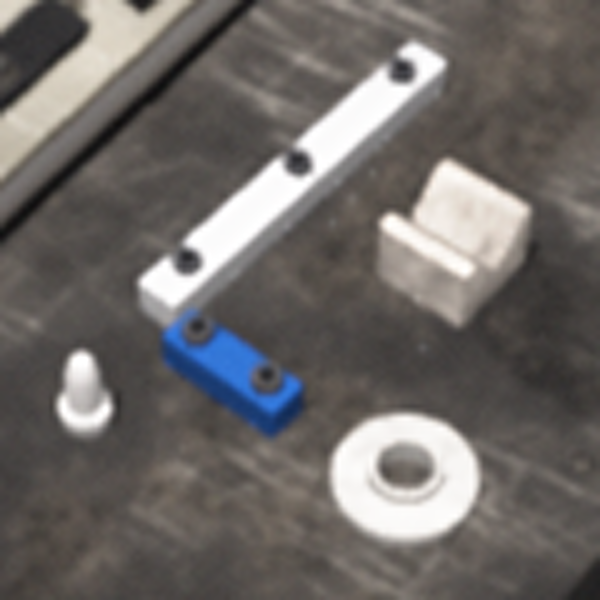

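The crops show the block nearly square, with its top corners at crop pixels about (425,240), (558,245), (553,368) and (420,368). The flange and pin are well clear of the pushing lanes. Next I'll measure the block pose and work out the first move.

```bash
cat >> h.py <<'E'
YAW=np.arctan2(-11.2,184.7); CORNER=np.array([607.6,-1.2])
RS=np.array([[np.cos(YAW),-np.sin(YAW)],[np.sin(YAW),np.cos(YAW)]])
def s2w(x,y): return CORNER+RS@np.array([x,y])
def w2s(p): return RS.T@(np.array(p)[:2]-CORNER)
def tool(st): return R.from_quat(st["ee_rot"]).as_matrix()
def plan(xs,ys,z,ang,st,pos=None):
    "shift/roll to reach stop-frame (xs,ys), height z, tool x at angle ang (deg, stop frame)"
    M=tool(st); pos=st["position"] if pos is None else pos
    d=M.T@(np.r_[s2w(xs,ys),z]-pos)
    cur=np.degrees(np.arctan2(M[1,0],M[0,0])-YAW); r=(-(ang-cur)+180)%360-180
    return np.round(np.r_[d,r],1)
E
python3 - <<'E'
from h import *
t=cv2.imread("pics/top0.png")
print("yaw",YAW)
g=cv2.cvtColor(t,cv2.COLOR_BGR2GRAY)
m=np.zeros_like(g); m[228:256,338:372]=(g[228:256,338:372]>110)*255
c=max(cv2.findContours(m,0,1)[0],key=cv2.contourArea); r=cv2.minAreaRect(c); bp=cv2.boxPoints(r); P=px2w("top",bp,36)
print(r,P,P.mean(0),[np.linalg.norm(P[i]-P[i-1]) for i in range(4)])
P2=px2w("top",np.array([(425,240),(558,245),(553,368),(420,368)])/6.5+[280,195],36)
print([w2s(p) for p in P2], w2s(P2.mean(0)), w2s(P.mean(0)))
print("flange, pin",w2s([496.6,5.8]),w2s([611,62]))
print(w2px("scene",np.r_[[np.r_[s2w(x,y),36] for x,y in [(0,0)]],[np.r_[s2w(0,0),20]],[np.r_[s2w(0,-180),20]]]))
st=arm.read_state()
c=w2s(P.mean(0))
print(plan(c[0]-22.5-35,c[1],60,180,st,np.array([223.574,-583.621,231.312])))
E
```

```text
yaw -0.060564712875679466
((354.5, 241.0), (20.0, 21.0), 90.0) [[ 560.06547504  -70.75427252   36.        ]
 [ 560.06750768 -120.91531217   36.        ]
 [ 512.25345075 -120.58542249   36.        ]
 [ 512.27458177  -70.56816183   36.        ]] [536.16525381 -95.70579225  36.        ] [np.float64(47.791255648819906), np.float64(50.16103969162514), np.float64(47.81519493854136), np.float64(50.01726513128124)]
[array([-45.24568157, -75.72819199]), array([ -44.12762553, -124.60824185]), array([ -89.3994045 , -125.19946284]), array([-92.32772549, -76.55609062])] [ -67.77510927 -100.52299682] [-65.58355426 -98.65629804]
flange, pin [-111.22017739    0.26859164] [-0.43158407 63.28991812]
[[292.40728694 234.46070965]
 [292.56345555 239.17514997]
 [345.6044321  191.79097846]]
[-414.   367.3  172.    24.4]
```

Call:
drive_tool([
  [1, -414, 367, 120, 24.4],
  [1, -414, 367, 120, 24.4],
  [1, -414, 367, 120, 24.4],
  [1, -414, 367, 120, 24.4],
  [1, -414, 367, 120, 24.4],
  [1, -414, 367, 120, 24.4],
  [1, -414, 367, 120, 24.4],
  [1, -414, 367, 120, 24.4],
  [1, -414, 367, 120, 24.4],
  [1, -414, 367, 120, 24.4],
  [1, -414, 367, 120, 24.4],
  [1, -414, 367, 120, 24.4],
])

```text
clock: 1.3
position: [479.9, -89.7, 110.3]
ee_rot: [0.028, 1.0, 0.0, -0.0]
contact_force: [0.1, -0.7, 0.7]
gripper_width: -0.0
grasp_force: 0.0
```

Call:
drive_tool([
  [1, 0, 0, 0, 0],
  [1, 0, 0, 0, 0],
  [1, 0, 0, 0, 0],
])

```text
clock: 1.6
position: [478.3, -93.6, 111.4]
ee_rot: [0.031, 1.0, -0.0, -0.0]
contact_force: [-0.3, 0.5, -1.1]
gripper_width: -0.4
grasp_force: 0.0
```

```bash
python3 - <<'E'
from h import *
st=arm.read_state(); im=arm.get_image("wrist"); cv2.imwrite("pics/w1.png",im)
print(st["clock"],st["position"],w2s(st["position"]),st["gripper_width"],st["contact_force"])
print(plan(-124,-99.5,8,180,st))
E
```

```text
1.6 [478.31764264 -93.59827372 111.35513793] [-123.45266613 -100.05402609] -0.40182790607610286 [-0.32730035  0.45244754 -1.10466046]
[  0.5   0.6 103.4  -0. ]
```

View pics/w1.png

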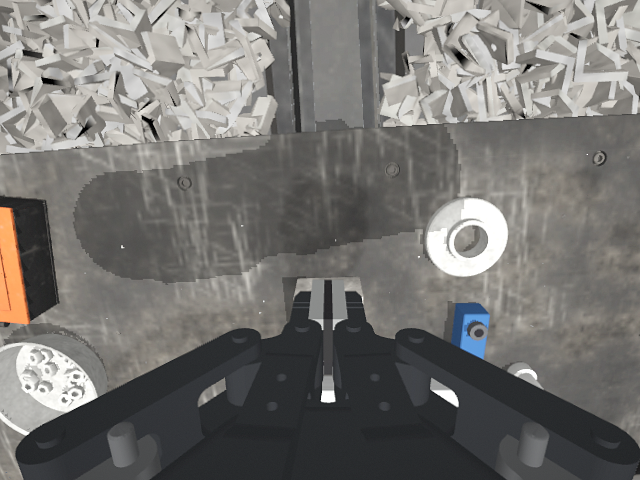

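The wrist view shows the block's near top edge at about (285..361, 277), the closed fingers at (327, 390) and the flange at (467, 237). The lane is clear. I'll refine the block's near face.

```bash
python3 - <<'E'
from h import *
st=arm.read_state()
for q in px2w("wrist",[(298,278),(361,278)],36,st): print("top edge",w2s(q))
print("base L",w2s(px2w("wrist",[(285,278)],0,st)[0]))
print("flange",w2s(px2w("wrist",[(467,237)],7,st)[0]), "blue robot end", w2s(px2w("wrist",[(455,303)],20,st)[0]),w2s(px2w("wrist",[(487,305)],20,st)[0]))
print("tip px",w2px("wrist",[st["position"]],st))
im=cv2.imread("pics/w1.png"); cv2.imwrite("pics/w1c.png",cv2.resize(im[260:420,260:400],(525,600),interpolation=cv2.INTER_CUBIC))
E
```

```text
top edge [-101.50835091 -121.14220203]
top edge [-101.47564943  -79.20250847]
base L [ -86.32126044 -134.49245194]
flange [-121.4040723     0.70678425] blue robot end [-74.74170895  -7.93988284] [-72.96032604  16.07264242]
tip px [[330.40905449 298.74555836]]
```

View pics/w1c.png

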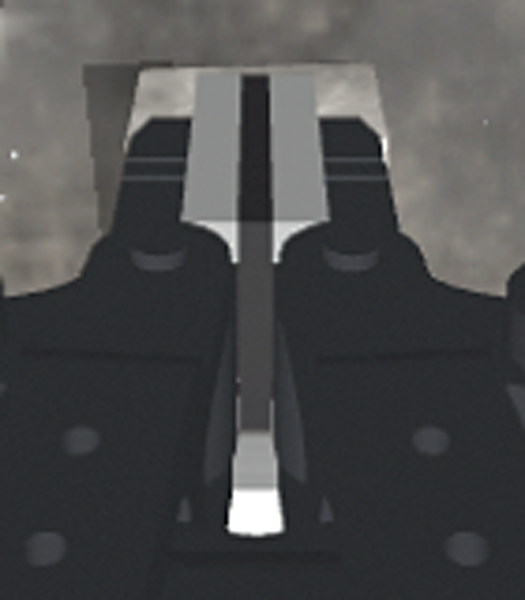

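The block's near base edge lies at row 277. Read at z=0, the near face is at stop x ≈ -86.5, centred on y ≈ -100, and already nearly square. Now I'll descend and push towards the rail, stopping about 3 mm short.

Call:
drive_tool([
  [1, 0, 0, 45, 0],
  [1, 0, 0, 80, 0],
  [1, 0, 0, 95, 0],
  [1, 0, 0, 103, 0],
  [1, 0, 0, 103, 0],
])

```text
clock: 2.15
position: [478.4, -93.6, 7.8]
ee_rot: [0.031, 1.0, -0.0, -0.001]
contact_force: [-0.2, 0.6, 0.2]
gripper_width: 0.0
grasp_force: 0.0
```

Call:
drive_tool([
  [1, -10, 0, 0, 0],
  [1, -18, 0, 0, 0],
  [1, -22, 0, 0, 0],
  [1, -26, 0, 0, 0],
  [1, -30, 0, 0, 0],
  [1, -34, 0, 0, 0],
  [1, -38, 0, 0, 0],
  [1, -42, 0, 0, 0],
  [1, -46, 0, 0, 0],
  [1, -50, 0, 0, 0],
  [1, -54, 0, 0, 0],
  [1, -54, 0, 0, 0],
])

```text
clock: 3.35
position: [534.3, -96.0, 8.3]
ee_rot: [0.03, 1.0, 0.0, 0.001]
contact_force: [-0.9, -0.9, -0.2]
gripper_width: 0.0
grasp_force: 0.1
```

```bash
python3 - <<'E'
from h import *
st=arm.read_state(); print(st["clock"],w2s(st["position"]),st["position"][2],st["contact_force"])
im=arm.get_image("top"); sc=arm.get_image("scene"); w=arm.get_image("wrist")
a=cv2.resize(im[195:275,290:380],(450,400),interpolation=cv2.INTER_CUBIC);b=cv2.resize(sc[180:260,270:340],(350,400),interpolation=cv2.INTER_CUBIC)
cv2.imwrite("pics/c2.png",np.hstack([a,b])); cv2.imwrite("pics/w2.png",w)
E
```

```text
3.35 [-67.42966542 -99.04844713] 8.304770715628889 [-0.88580884 -0.94027339 -0.24366934]
```

View pics/c2.png

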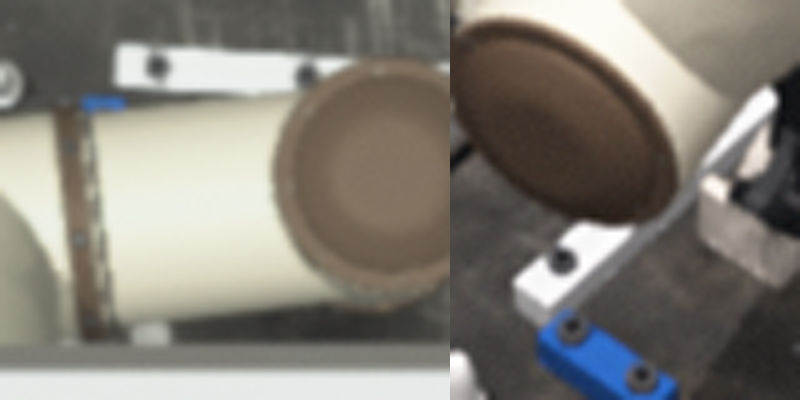

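The top view is blocked by the arm. The scene crop shows the block's +y face with base corners near scene pixels (320, 227) and (337, 237), still short of the rail.

```bash
python3 - <<'E'
from h import *
for q in px2w("scene",[(320,227),(337,237)],0): print(w2s(q))
for q in px2w("scene",[(320,216)],36): print("top",w2s(q))
E
```

```text
[-12.19738603 -75.92224468]
[-57.89404669 -78.68645923]
top [-10.97579176 -76.26194295]
```

Call:
drive_tool([
  [1, -3, 0, 0, 0],
  [1, -6, 0, 0, 0],
  [1, -9, 0, 0, 0],
  [1, -9, 0, 0, 0],
  [1, -9, 0, 0, 0],
])

```text
clock: 4.0
position: [542.6, -96.6, 8.3]
ee_rot: [0.03, 1.0, 0.0, 0.001]
contact_force: [-0.6, 0.1, -0.6]
gripper_width: 0.3
grasp_force: 0.3
```

Call:
drive_tool([
  [1, 12, 0, 0, 0],
  [1, 35, 0, 0, 0],
  [1, 35, -30, 0, -8],
  [1, 35, -60, 0, -16],
  [1, 35, -64, 0, -24],
  [1, 35, -64, 0, -32],
  [1, 35, -64, 0, -40],
  [1, 35, -64, 0, -48],
  [1, 35, -64, 0, -56],
  [1, 35, -64, 0, -64],
  [1, 35, -64, 0, -72],
  [1, 35, -64, 0, -80],
])

```text
clock: 5.2
position: [504.4, -158.4, 8.6]
ee_rot: [-0.622, 0.783, -0.001, 0.001]
contact_force: [-0.0, -0.7, -0.3]
gripper_width: 0.2
grasp_force: 0.0
```

Call:
drive_tool([
  [1, 0, 0, 0, -8],
  [1, 0, 0, 0, -10],
  [1, 0, 0, 0, -10],
])

```text
clock: 5.5
position: [504.2, -158.4, 8.6]
ee_rot: [-0.686, 0.728, -0.001, 0.001]
contact_force: [0.1, 0.4, -0.7]
gripper_width: 0.2
grasp_force: 0.0
```

```bash
python3 - <<'E'
from h import *
st=arm.read_state(); print(st["clock"],w2s(st["position"]),st["position"][2],st["contact_force"],st["joints"])
print(plan(-28,-160,8,-90,st)); cv2.imwrite("pics/w3.png",arm.get_image("wrist"))
sc=arm.get_image("scene");cv2.imwrite("pics/s3.png",cv2.resize(sc[170:280,270:380],(600,600),interpolation=cv2.INTER_CUBIC))
E
```

```text
5.5 [ -93.67946382 -163.18292898] 8.591241037460469 [ 0.11462117  0.41161834 -0.65116243] [ 2.87147834e-03  4.96507935e-01 -4.86596729e-01  3.69351418e-04
 -5.85168796e-01 -6.30694224e-02]
[ -3.1 -65.7   0.8   0. ]
```

View pics/s3.png

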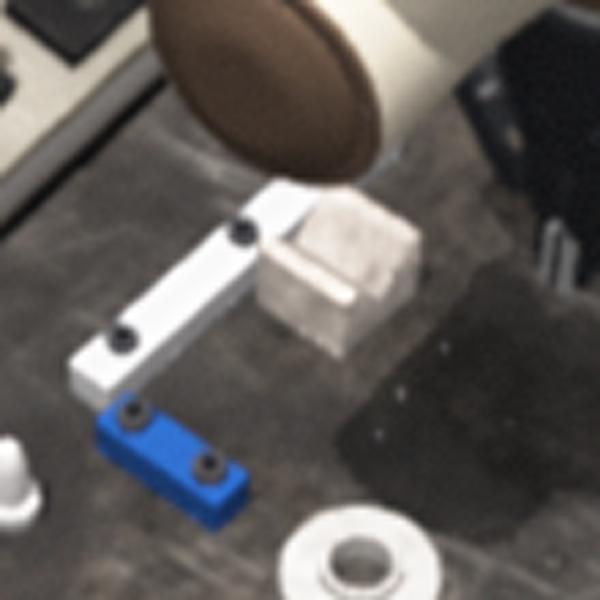

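The block now sits just off the rail, its near-bottom corner at crop (340, 357). The fingers are clear on its far side, and the flange and pin are undisturbed. Next I'll line up and push along +y.

Call:
drive_tool([
  [1, 0, -35, 0, 0],
  [1, 0, -65.5, 0, 0],
  [1, 0, -65.5, 0, 0],
  [1, -12, -65.5, 0, 0],
  [1, -20, -65.5, 0, 0],
  [1, -25, -65.5, 0, 0],
  [1, -30, -65.5, 0, 0],
  [1, -35, -65.5, 0, 0],
  [1, -40, -65.5, 0, 0],
  [1, -45, -65.5, 0, 0],
  [1, -50, -65.5, 0, 0],
  [1, -55, -65.5, 0, 0],
])

```text
clock: 6.8
position: [571.8, -107.2, 8.5]
ee_rot: [-0.686, 0.728, -0.0, 0.0]
contact_force: [-0.5, -2.5, 0.6]
gripper_width: -0.1
grasp_force: 1.3
```

Call:
drive_tool([
  [1, -5, 0, 0, 0],
  [1, -10, 0, 0, 0],
  [1, -15, 0, 0, 0],
  [1, -20, 0, 0, 0],
  [1, -25, 0, 0, 0],
  [1, -30, 0, 0, 0],
  [1, -35, 0, 0, 0],
  [1, -40, 0, 0, 0],
  [1, -43, 0, 0, 0],
  [1, -45, 0, 0, 0],
  [1, -45, 0, 0, 0],
  [1, -45, 0, 0, 0],
])

```text
clock: 8.0
position: [574.3, -62.0, 8.0]
ee_rot: [-0.685, 0.728, 0.0, 0.0]
contact_force: [0.6, -0.7, 0.1]
gripper_width: 0.3
grasp_force: 0.0
```

```bash
python3 - <<'E'
from h import *
st=arm.read_state(); print(st["clock"],w2s(st["position"]),st["position"][2],st["contact_force"])
sc=arm.get_image("scene");cv2.imwrite("pics/s4.png",cv2.resize(sc[170:280,270:380],(600,600),interpolation=cv2.INTER_CUBIC))
E
```

```text
8.0 [-29.58401737 -62.74410271] 7.959500653603811 [ 0.564099   -0.69517325  0.11313088]
```

View pics/s4.png

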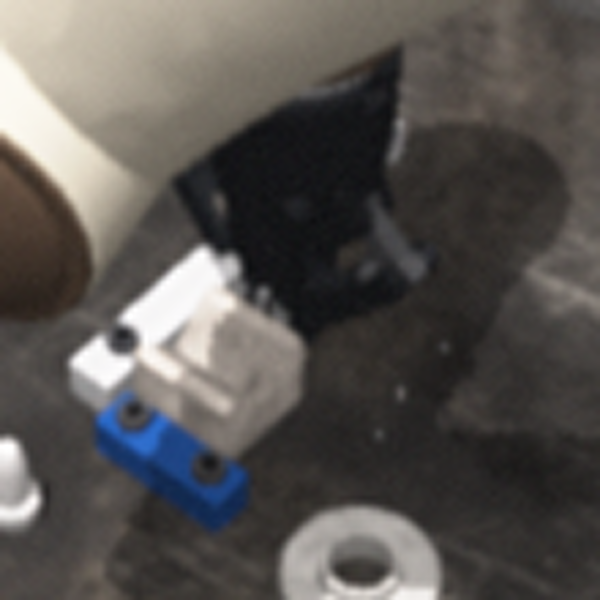

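The block is a few mm short of the blue stop and near the rail. I'll push on slowly until I feel contact.

Call:
drive_tool([
  [1, -1, 0, 0, 0],
  [1, -2, 0, 0, 0],
  [1, -3, 0, 0, 0],
  [1, -4, 0, 0, 0],
  [1, -4, 0, 0, 0],
  [1, -4, 0, 0, 0],
])

```text
clock: 8.65
position: [574.4, -58.4, 8.2]
ee_rot: [-0.686, 0.728, 0.0, -0.0]
contact_force: [-0.2, -0.3, -0.7]
gripper_width: 0.1
grasp_force: 0.4
```

Call:
drive_tool([
  [1, -1, 0, 0, 0],
  [1, -1.5, 0, 0, 0],
  [1, -1.5, 0, 0, 0],
])

```text
clock: 8.95
position: [574.7, -57.1, 8.3]
ee_rot: [-0.686, 0.728, 0.0, -0.0]
contact_force: [-0.5, -2.4, 0.4]
gripper_width: 0.2
grasp_force: 1.0
```

Call:
drive_tool([
  [1, -0.7, 0, 0, 0],
  [1, -1.2, 0, 0, 0],
  [1, -1.2, 0, 0, 0],
])

```text
clock: 9.25
position: [574.7, -57.0, 8.3]
ee_rot: [-0.685, 0.728, -0.0, -0.001]
contact_force: [0.1, -6.9, -0.5]
gripper_width: -0.0
grasp_force: 3.5
```

Call:
drive_tool([
  [1, -0.7, 0, 0, 0],
  [1, -1.2, 0, 0, 0],
  [1, -1.2, 0, 0, 0],
])

```text
clock: 9.55
position: [574.6, -56.9, 8.3]
ee_rot: [-0.685, 0.728, -0.0, -0.001]
contact_force: [1.0, -12.0, -2.1]
gripper_width: 0.1
grasp_force: 5.8
```

The block is firmly against the blue stop at about 12 N. Now I'll retreat, turn back, and push it against the rail from the robot side.

Call:
drive_tool([
  [1, 5, 0, 0, 0],
  [1, 40, 0, 0, 0],
  [1, 50, 38, 0, 8],
  [1, 50, 38, 0, 16],
  [1, 50, 38, 0, 24],
  [1, 50, 38, 0, 32],
  [1, 50, 38, 0, 40],
  [1, 50, 38, 0, 48],
  [1, 50, 38, 0, 56],
  [1, 50, 38, 0, 64],
  [1, 50, 38, 0, 72],
  [1, 50, 38, 0, 80],
])

```text
clock: 10.75
position: [534.6, -101.7, 8.6]
ee_rot: [-0.054, 0.999, 0.0, 0.001]
contact_force: [0.2, -0.0, -0.5]
gripper_width: -0.1
grasp_force: 0.0
```

Call:
drive_tool([
  [1, 0, 0, 0, 8],
  [1, 0, 0, 0, 10],
  [1, 0, 0, 0, 10],
])

```text
clock: 11.05
position: [534.5, -101.8, 8.6]
ee_rot: [0.03, 1.0, 0.0, 0.001]
contact_force: [0.8, -0.5, -0.0]
gripper_width: 0.1
grasp_force: 0.0
```

```bash
python3 - <<'E'
from h import *
st=arm.read_state(); print(st["clock"],w2s(st["position"]),st["position"][2],st["contact_force"])
print(plan(-67,-25,8,180,st))
sc=arm.get_image("scene");cv2.imwrite("pics/s5.png",cv2.resize(sc[170:280,270:380],(600,600),interpolation=cv2.INTER_CUBIC))
E
```

```text
11.05 [ -66.91034713 -104.80499724] 8.55296011409023 [ 0.77973364 -0.48900549 -0.0330309 ]
[ 0.  79.8  0.6  0.1]
```

Call:
drive_tool([
  [1, 0, 40, 0, 0],
  [1, 0, 70, 0, 0],
  [1, 0, 80, 0, 0],
  [1, 0, 80, 0, 0],
  [1, -3, 80, 0, 0],
  [1, -5, 80, 0, 0],
  [1, -7, 80, 0, 0],
  [1, -8, 80, 0, 0],
  [1, -9, 80, 0, 0],
  [1, -10, 80, 0, 0],
  [1, -10, 80, 0, 0],
])

```text
clock: 12.2
position: [547.7, -23.4, 8.1]
ee_rot: [0.03, 1.0, -0.0, -0.001]
contact_force: [-2.1, -0.7, 1.3]
gripper_width: -0.0
grasp_force: 1.2
```

Call:
drive_tool([
  [1, -1, 0, 0, 0],
  [1, -1.5, 0, 0, 0],
  [1, -1.5, 0, 0, 0],
])

```text
clock: 12.5
position: [549.2, -23.4, 8.1]
ee_rot: [0.03, 1.0, -0.0, -0.001]
contact_force: [-4.5, -0.3, 2.1]
gripper_width: 0.0
grasp_force: 2.1
```

Call:
drive_tool([
  [1, -1, 0, 0, 0],
  [1, -2, 0, 0, 0],
  [1, -2, 0, 0, 0],
])

```text
clock: 12.8
position: [551.8, -23.5, 8.1]
ee_rot: [0.03, 1.0, -0.0, -0.001]
contact_force: [-4.2, -2.5, 2.1]
gripper_width: -0.0
grasp_force: 2.0
```

Call:
drive_tool([
  [1, -1, 0, 0, 0],
  [1, -2, 0, 0, 0],
  [1, -2, 0, 0, 0],
])

```text
clock: 13.1
position: [552.6, -23.5, 8.1]
ee_rot: [0.03, 1.0, -0.0, -0.002]
contact_force: [-6.2, -1.1, 4.4]
gripper_width: -0.0
grasp_force: 3.4
```

Call:
drive_tool([
  [1, -1, 0, 0, 0],
  [1, -1.5, 0, 0, 0],
  [1, -1.5, 0, 0, 0],
])

```text
clock: 13.4
position: [552.6, -23.6, 8.1]
ee_rot: [0.03, 1.0, -0.0, -0.003]
contact_force: [-9.3, 0.4, 6.9]
gripper_width: -0.2
grasp_force: 5.1
```

Call:
drive_tool([
  [1, -1, 0, 0, 0],
  [1, -1.5, 0, 0, 0],
  [1, -1.5, 0, 0, 0],
])

```text
clock: 13.7
position: [552.6, -23.6, 8.0]
ee_rot: [0.031, 1.0, -0.001, -0.005]
contact_force: [-12.9, 2.0, 10.0]
gripper_width: -0.1
grasp_force: 6.7
```

Flush against the rail. Now a light +y nudge to make sure it's also tight on the blue stop.

Call:
drive_tool([
  [1, 8, 0, 0, 0],
  [1, 18, 0, 0, 0],
  [1, 18, -40, 0, 0],
  [1, 18, -80, 0, -8],
  [1, 18, -80, 0, -16],
  [1, 18, -80, 0, -24],
  [1, 18, -80, 0, -32],
  [1, 18, -80, 0, -40],
  [1, 18, -80, 0, -48],
  [1, 18, -80, 0, -56],
  [1, 18, -80, 0, -64],
  [1, 18, -80, 0, -72],
])

```text
clock: 14.9
position: [536.1, -101.9, 8.7]
ee_rot: [-0.566, 0.825, -0.001, 0.002]
contact_force: [-0.3, -0.4, -0.3]
gripper_width: 0.2
grasp_force: 0.0
```

Call:
drive_tool([
  [1, 0, 0, 0, -8],
  [1, 0, 0, 0, -16],
  [1, 0, 0, 0, -18],
  [1, 0, 0, 0, -18],
])

```text
clock: 15.3
position: [535.8, -102.0, 8.7]
ee_rot: [-0.686, 0.728, -0.001, 0.001]
contact_force: [-0.5, -0.6, -0.5]
gripper_width: 0.4
grasp_force: 0.0
```

```bash
python3 - <<'E'
from h import *
st=arm.read_state(); print(st["clock"],w2s(st["position"]),st["position"][2],st["contact_force"])
print(plan(-26,-66,8,-90,st), st["joints"])
E
```

```text
15.3 [ -65.53780738 -104.91828864] 8.68257696142346 [-0.46921119 -0.5959567  -0.54255292]
[-38.9 -39.6   0.8   0. ] [ 1.09400395e-01  5.15851023e-01 -4.44579791e-01  3.11582361e-04
 -6.06863490e-01 -1.69359925e-01]
```

Call:
drive_tool([
  [1, 0, -39.5, 0, 0],
  [1, -20, -39.5, 0, 0],
  [1, -38, -39.5, 0, 0],
  [1, -42, -39.5, 0, 0],
  [1, -45, -39.5, 0, 0],
  [1, -47, -39.5, 0, 0],
  [1, -48, -39.5, 0, 0],
  [1, -49, -39.5, 0, 0],
  [1, -49, -39.5, 0, 0],
])

```text
clock: 16.2
position: [576.7, -57.1, 8.4]
ee_rot: [-0.685, 0.728, -0.0, -0.0]
contact_force: [0.1, -4.1, 0.1]
gripper_width: -0.2
grasp_force: 2.3
```

Call:
drive_tool([
  [1, -0.7, 0, 0, 0],
  [1, -1.2, 0, 0, 0],
  [1, -1.2, 0, 0, 0],
])

```text
clock: 16.5
position: [576.7, -57.0, 8.5]
ee_rot: [-0.685, 0.728, -0.001, -0.001]
contact_force: [0.6, -9.6, -0.1]
gripper_width: -0.1
grasp_force: 4.6
```

Contact came at the same place as before, so the block was already seated. I'll retreat clear and check.

Call:
drive_tool([
  [1, 5, 0, 0, 0],
  [1, 35, 0, 0, 0],
  [1, 45, 0, -30, 0],
  [1, 45, 0, -80, 0],
  [1, 80, 0, -120, 0],
  [1, 130, 0, -150, 0],
  [1, 180, 0, -150, 0],
  [1, 230, 0, -150, 0],
  [1, 280, 0, -150, 0],
  [1, 320, 0, -150, 0],
  [1, 320, 0, -150, 0],
  [1, 320, 0, -150, 0],
])

```text
clock: 17.7
position: [556.8, -375.2, 157.5]
ee_rot: [-0.684, 0.729, 0.001, 0.0]
contact_force: [-0.3, 1.2, -1.0]
gripper_width: 0.2
grasp_force: 0.0
```

```bash
python3 - <<'E'
from h import *
print(arm.read_state()["clock"],arm.read_state()["position"])
im=arm.get_image("top"); sc=arm.get_image("scene")
a=cv2.resize(im[195:275,280:360],(400,400),interpolation=cv2.INTER_CUBIC);b=cv2.resize(sc[210:290,265:345],(400,400),interpolation=cv2.INTER_CUBIC)
cv2.imwrite("pics/c6.png",np.hstack([a,b]))
B=[np.r_[s2w(x,y),36] for x,y in[(0,0),(0,-48),(-45,-48),(-45,0)]]
print((w2px("top",B)-[280,195])*5); print((w2px("scene",B)-[265,210])*5+[400,0])
E
```

```text
17.7 [ 556.76187083 -375.21785988  157.50589072]
[[174.27346978  81.07444982]
 [274.41543211  87.12864779]
 [268.95794108 180.60185837]
 [168.53467286 174.54298905]]
[[537.03643468 122.30354823]
 [612.4343608   55.39187728]
 [693.79223866 109.61731374]
 [618.82879985 178.7162841 ]]
```

View pics/c6.png

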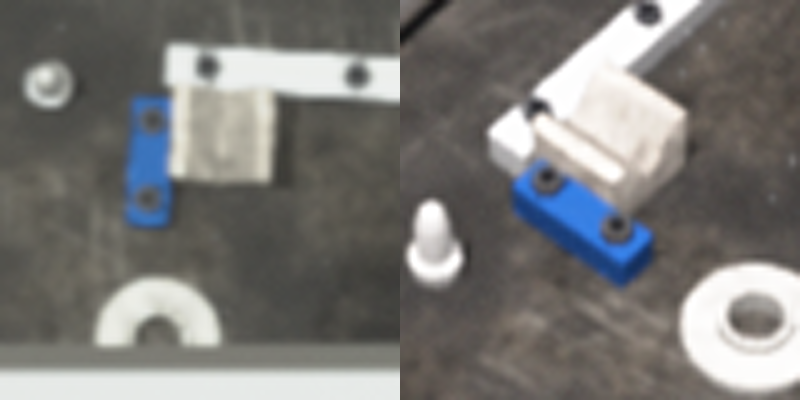

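The block sits flush against the rail and the blue stop, with its top at crop (172..275, 87..183), square to the rail. The flange and pin haven't moved, and the gripper is clear.

```bash
python3 -c "
from bench import arm
print(arm.job_done())"
```

```text
the job is handed in; nothing more can be done
None
```

I pushed the V-block into the inside corner, flush against the rail and the blue stop and square to the rail, then handed the job in at about 18 s with the gripper clear; the flange and pin did not move, and the arm never went near the brackets or the parts dish.

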